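Hang the bottle bracket on its two studs and load it

TASK

Hang the blue bottle bracket on the upright stand: bring its two keyholes over the two brass stud heads, press it flat against the panel, slide it straight down until both studs are home at the top of the slots, and let go. Then stand the white blue-capped alcohol bottle that is beside the stand (not the one at the back of the table) upright in the tray of the hanging bracket. Do not tip the bottle over and leave the two glass jars where they are.

Things in the scene. Friction and masses are not known exactly. Their poses are not given: they have to be found in the camera images.
- stand: Fixed stand: upright white panel 110 wide (y), 118 high, 12 thick, on a dark steel foot 8 high that reaches 32 in front of and 34 behind the panel's front face. Origin at the table, under the middle of the panel's front face; x points into the panel (away from the robot), y left along it, z up. A clear tote 390 high stands fixed at the back right.
- studs (a point): Point on the panel's front face midway between the two brass studs, 95 above the table; axes as the stand. Studs at y = +30 and -30, each standing out towards -x: shank 8 diameter and 7.5 long, then a head 18 diameter and 4 thick (11.5 in all).
- bracket: Loose blue L-shaped bracket, 0.2 kg, standing on its tray. Origin: centre of underside; x to its back, y left, z up. Back plate 100 wide, 130 high, 5 thick, back face at x = +42. Tray in front, inside 74 x 74 (x and y -37 to +37), floor 4 thick, walls 4 thick, 22 high. Hung, its underside is 30 above the table and it may lean forward by 3 degrees.
- rim (a point): Centre of the black grip rim along the top edge of the bracket's back plate, 36 behind and 120 above its origin; axes as the bracket. 12 thick (x), 100 long (y), 20 high, back flush with the plate. Pinch it across its thickness from above. Hung, only plate more than 88 above the underside stands above the panel's top: behind it fingers must stay higher.
- slots (a point): Point on the back face of the bracket's plate (65 above its underside, 42 behind its origin; axes as the bracket) that meets studs when home. Keyholes at y = +30 and -30: wide end below (octagon 26 across, centre 22 lower than this point), slot 11 wide running up from it to 4 above this point. The heads enter with the bracket 22 above home; then slide 22 down.
- tray (a point): Point on the bracket's tray floor (4 above its underside, 3 in front of its origin) where the middle of the bottle's base belongs; axes as the bracket. Once hung, the stud heads stand 6.5 out of the plate's front.
- bottle_mid (a point): Centre, half-way up (75 above its base), of the white alcohol bottle with a blue cap: 150 high, body 50 x 50 (rounded square) up to 130, cap 28 diameter above; 0.24 kg. z up, x and y square to its sides. Grip it across the body.
- jar_a: Glass spawn jar, 66 diameter, 89 high; origin at the centre of its base. Leave alone.
- jar_b: Glass spawn jar, 62 diameter, 94 high; origin at the centre of its base. Leave alone.

How it is judged:
By the outcome, as a careful person would: the job done as asked, in the order asked, and still so for the second after the job is handed in, with the robot touching nothing.
It also fails if it takes over 64 s, if anything falls off the work surface, if the arm or the gripper's body presses on something with over 40 N, if the wrist force passes 120 N, or if a joint passes its speed limit or range.

ROBOT

A 6-joint arm with a two-finger parallel gripper is mounted at the origin on a cart in front of the work surface, level with it; the furniture and walls round the work are solid. World frame = base frame: x ahead of the robot, y to its left, z up, the work surface at z = 0. Lengths are in m, angles in rad, forces in N, time in s.
With the tool pointing down it reaches from about 0.35 to 0.775 m from the base axis. Payload 5.5 kg.
Tool frame: the origin (TCP) lies at the very end of the fingers, on their centre line; the grasp point (between the pads) lies env.hold_point_z behind it (env.hold_point_z is the distance from the TCP to the grasp point, in m); z points along the fingers, y is the line along which they close (so a half turn about z gives the same grasp; the last joint's range is limited). The gripper opens to 85 mm and grips with 20 to 120 N. Pads are 22 mm wide; open, the fingers measure 114 mm over their backs; the gripper's body (76 mm by 85 mm) begins 54 mm behind the grasp point. The pads swing forward as they close: fully open they stand 13 mm farther back than shut.
Start: joints at [-1.423, 0.313, 0.046, 1.304, 0, 1.431], TCP at [0.163, -0.551, 0.231] pointing down, gripper open.
Joint ranges: [-2.76, 2.76], [-0.86, 1.69], [-1.03, 1.26], [-2.2, 2.34], [-1.47, 1.5], [-3.14, 3.14]. Speed limits (rad/s): [2.57, 2.57, 3.14, 3.14, 3.14, 3.14].

INTERFACE

Orientations are given as a unit quaternion [w, x, y, z].
In Python, from workcell import env gives the robot as it stands.
- The arm moves only by the tool carry_out, never from a script. Its argument "steps" is a list of rows, each a list of 3 entries, a list of its own where there are three numbers: the turn, a rotation vector about the tool's x, y, z in degrees, then the shift along the tool's x, y, z in cm, then the closure in counts, from 0 (fully open) to 255 (shut). A call has exactly 8 rows; each row is the pose to reach, as a shift and turn from the pose commanded when the call began, along the tool's axes at that moment; what a row does not reach only later rows make up. A row lasts 1/8 s, in which the tool goes at most 62.5 mm and 10.7 degrees, less where a joint would pass 70% of its speed; a pose out of reach is approached as far as the arm can. A call with a gripper value outside its range is refused whole. The fingers move at their own pace and stop on an object; "force" is the grip in N (left out, the last holds). Time passes only in rows, so rows that repeat a pose let the fingers close, or fill a call up. It gives the time, the measured TCP pose, the force, the opening and the grip force at its end, in the units of the state.
- env.get_state(): the state, without advancing time (a new reading comes with each control period).
- env.read_camera(name): name is "side" or "top" or "wrist"; returns (picture, depth): 480x640x3 uint8, red, green, blue; 480x640 float32, m along the optical axis (not along the pixel's ray), 0 where there is no reading.
- env.get_calibration(name): a dict with "fx", "fy", "cx", "cy" (pixels), "origin" and "orientation" of the camera in the world. Camera axes: x right, y up, looking along -z (the intrinsics and any distortion apply to the point x, -y, -z); pixel columns grow to the right and rows downward; lengths in m; the calibration is good to about 2 mm. A picture is of the moment at which its call begins: read the wrist's pose just before it. get_calibration takes no time and is no camera call; for the wrist camera it gives the pose at the moment of the call.
- env.hand_in(): hands the job in; it is judged then, once.
The state is a dict: "clock": time; "joint_pos": joint angles; "qvel": joint speeds; "tau": joint torques, N m; "tcp_pos": TCP position; "orientation": TCP orientation; "wrist_force": force on the tool from outside, world axes, zero at the start; "ft_torque": the same for the moment, N m; "finger_gap": finger opening in m; "grip_force": force on a finger pad.
Only numpy, scipy, OpenCV 4.12 (cv2) and the standard library are available. Lean on these libraries where they do the work, as an engineer would, in place of code of your own. Each camera call takes 0.05 s, during which the arm holds its last target. There are 200 camera calls.

## Working session

There is one attempt and no reset: what is moved stays moved. The work goes in short steps, Python scripts to look and compute and a tool call to move; the robot and the scene stay as the last step left them, time stands still between calls to the robot, and variables do not carry over. Pictures are saved under pics/ and viewed, at most 10 in all, crops included, and the job is handed in when it is done.

Besides the shell and the picture viewer there is one more tool, called after "Emit:" in YAML: its name, and indented under it one key for each argument. carry_out: Moves the arm, as the interface text tells. Its arguments: {"type":"object","properties":{"steps":{"type":"array","items":{"type":"array"}},"force":{"type":"number"}},"required":["steps"]}

```bash
ls; mkdir -p pics
cat > h.py <<'E'
import numpy as np, cv2
from scipy.spatial.transform import Rotation as R
from workcell import env
def rot(q): return R.from_quat([q[1],q[2],q[3],q[0]])
def pts(name):
    c=env.get_calibration(name); im,d=env.read_camera(name)
    v,u=np.mgrid[0:480,0:640]
    P=np.stack([(u-c['cx'])/c['fx']*d,-(v-c['cy'])/c['fy']*d,-d],-1)
    W=P@rot(c['orientation']).as_matrix().T+np.array(c['origin']); W[d==0]=np.nan
    return im,d,W
def save(n,im): cv2.imwrite(f'pics/{n}.png',im[:,:,::-1])
E
python3 - <<'E'
from h import *
s=env.get_state(); print(s, env.hold_point_z)
for n in ('top','side'):
    c=env.get_calibration(n); print(n,c)
    im,d,W=pts(n); save(n,im); np.savez(f'{n}.npz',im=im,W=W,d=d); print((d==0).mean())
E
```

```text
pics
{'clock': 0.0, 'joint_pos': array([-1.42258621e+00,  3.14019281e-01,  4.49853156e-02,  1.30357163e+00,
       -3.53285343e-05,  1.43115851e+00]), 'qvel': array([ 1.63936626e-04,  6.92537878e-04,  1.79134679e-04, -8.20639599e-05,
        9.36098190e-04,  1.26487956e-03]), 'tau': array([-5.12537117e-04, -4.80629611e+01,  2.98531276e+01,  1.92059192e-02,
       -6.31054377e-05, -1.37176099e-05]), 'tcp_pos': array([ 0.16312191, -0.5508583 ,  0.2304007 ]), 'orientation': array([-9.04552388e-04,  9.89660405e-01,  1.43427559e-01, -2.15414938e-05]), 'wrist_force': array([ 0.17417725,  0.07853066, -0.13880342]), 'ft_torque': array([-0.01592832, -0.07651124, -0.02968078]), 'grip_force': 0.0, 'finger_gap': 0.08516322888633374} 0.0187
top {'fx': 599.879967137936, 'fy': 599.879967137936, 'cx': 323.3276134975944, 'cy': 248.44870879419472, 'origin': array([0.40877933, 0.07719945, 1.13634079]), 'orientation': array([ 0.70525526,  0.05914662, -0.06094744, -0.70384807])}
0.004036458333333334
side {'fx': 445.1505083297753, 'fy': 445.1505083297753, 'cx': 314.6236925290824, 'cy': 245.71065651306364, 'origin': array([ 0.41960268, -0.304327  ,  0.85458781]), 'orientation': array([ 0.95280855,  0.24727311, -0.04852832, -0.16928342])}
0.004036458333333334
```

View pics/top.png

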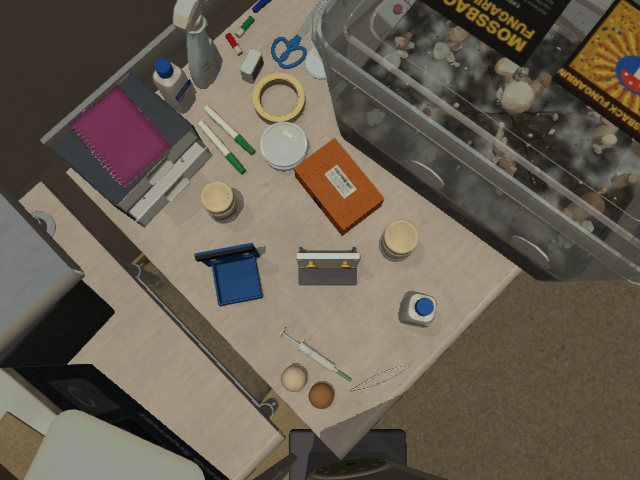

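View pics/side.png

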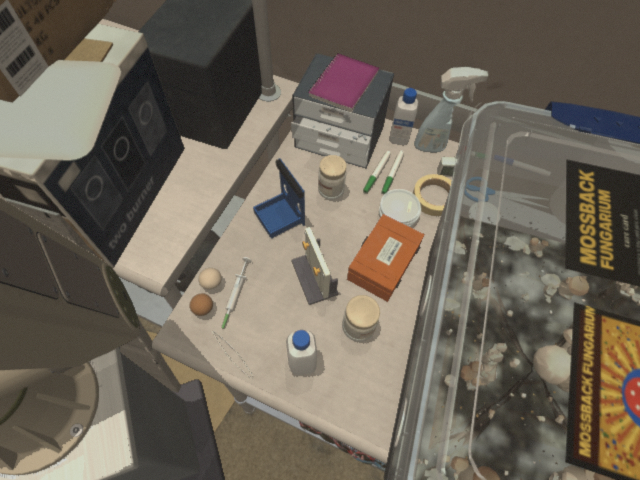

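The top view shows the bracket at about (235,275), the stand at (328,262) with studs at (310,265) and (345,265), the target bottle at (420,308), and the jars at (218,200) and (400,238). The side view agrees.

Run:
```python
from h import *
def rect(P):
    (c,s,a)=cv2.minAreaRect((P[:,:2]*1000).astype(np.float32)); b=cv2.boxPoints((c,s,a)); return np.round(c,1),np.round(s,1),round(a,1),b.round(0).tolist()
def line(P,ax):
    # robust dir
    l=cv2.fitLine((P[:,:2]*1000).astype(np.float32),cv2.DIST_HUBER,0,.01,.01).ravel(); return l.round(3)
for n in ('top','side'):
    z=np.load(n+'.npz'); W=z['W']; im=z['im'].astype(int); hsv=cv2.cvtColor(z['im'],cv2.COLOR_RGB2HSV).astype(int)
    v,u=np.mgrid[0:480,0:640]
    def box(a,b,c,d): return (u>a)&(u<b)&(v>c)&(v<d)
    if n=='top': B=dict(st=box(285,372,235,292),br=box(185,275,235,312),bo=box(390,447,282,335),ja=box(195,245,172,228),jb=box(375,425,215,262))
    else: B=dict(st=box(285,345,220,310),br=box(245,312,155,242),bo=box(280,325,325,378),ja=box(312,352,150,202),jb=box(338,388,288,345))
    Z=W[:,:,2]
    print('==',n, 'table z',np.nanmedian(Z[box(300,340,330,345)]) if n=='top' else '')
    m=B['st']&(Z>.10)&(Z<.13)&(im.min(2)>120); print('panel top',m.sum(),rect(W[m]),np.median(Z[m]),line(W[m],0))
    m=B['st']&(hsv[:,:,0]>12)&(hsv[:,:,0]<30)&(hsv[:,:,1]>120)&(Z>.07)&(Z<.11)
    k,L,S,C=cv2.connectedComponentsWithStats(m.astype(np.uint8))
    for i in range(1,k):
        if S[i,4]>8: print('stud',S[i],C[i].round(1),(np.median(W[L==i],0)*1000).round(1), rect(W[L==i])[:3])
    m=B['br']&(Z>.11)&(Z<.15); print('rim',m.sum(),rect(W[m]),np.median(Z[m]),line(W[m],0))
    bl=(hsv[:,:,0]>95)&(hsv[:,:,0]<125)&(hsv[:,:,1]>100)
    m=B['br']&bl&(Z<.05)&(Z>.015); print('tray walls',m.sum(),rect(W[m]),np.percentile(Z[m],[5,50,95]))
    m=B['br']&bl&(Z<.012); print('tray fl',m.sum(),rect(W[m]),np.median(Z[m]))
    m=B['bo']&bl&(Z>.12); print('cap',m.sum(),rect(W[m])[:3],np.percentile(Z[m],[50,95]))
    m=B['bo']&(Z>.12)&(Z<.135)&(~bl); print('shoulder',m.sum(),rect(W[m]) if m.sum()>3 else '')
    m=B['bo']&(Z>.03)&(Z<.135); print('body',m.sum(),rect(W[m]))
    for j in('ja','jb'):
        m=B[j]&(Z>.075)&(Z<.11); print(j,m.sum(),rect(W[m])[:2],np.median(Z[m]))
```

```text
== top table z 0.00011694727343192213
panel top 382 (array([571.5,  67.5]), array([ 11.8, 108.8]), 1.3, [[564.0, 122.0], [567.0, 13.0], [579.0, 13.0], [576.0, 122.0]]) 0.11767464820781304 [ 8.00000e-03 -1.00000e+00  5.71212e+02  6.74650e+01]
stud [306 262  10   6  43] [310.4 265.1] [556.7  97.7 100.6] (array([557.2,  96.5]), array([16.2, 11.4]), 70.1)
stud [340 262  10   6  41] [344.4 265.1] [556.8  38.5  99.3] (array([558.5,  37.5]), array([15.9,  9.2]), 89.6)
rim 522 (array([576.7, 244.6]), array([13.3, 99.9]), 11.5, [[560.0, 292.0], [580.0, 194.0], [593.0, 197.0], [573.0, 295.0]]) 0.12886936540472638 [ 1.98000e-01 -9.80000e-01  5.75304e+02  2.44020e+02]
tray walls 473 (array([541.7, 237. ]), array([82.8, 98.6]), 11.0, [[492.0, 277.0], [511.0, 181.0], [592.0, 197.0], [573.0, 293.0]]) [0.01697903 0.02248661 0.04044784]
tray fl 1496 (array([540.5, 234.9]), array([78.3, 80.1]), 10.9, [[495.0, 267.0], [510.0, 188.0], [587.0, 203.0], [571.0, 282.0]]) 0.0038776865005188954
cap 252 (array([482.3, -90.9]), array([26.5, 27.7]), 89.8) [0.14979334 0.1525797 ]
shoulder 219 (array([483.1, -91.3
[... 1111 characters left out ...]
.0, 207.0], [571.0, 286.0]]) [0.01845386 0.02118122 0.0294704 ]
tray fl 715 (array([540.4, 244.9]), array([70.8, 67.1]), 11.5, [[499.0, 271.0], [512.0, 205.0], [582.0, 219.0], [568.0, 285.0]]) 0.003273147578931157
cap 224 (array([480.5, -91. ]), array([25.7, 24.4]), 70.2) [0.14898257 0.15108943]
shoulder 168 (array([479.2, -92.6]), array([37.7, 39. ]), 70.0, [[454.0, -104.0], [491.0, -117.0], [504.0, -82.0], [467.0, -68.0]])
body 808 (array([480.4, -91.2]), array([47.6, 50.3]), 77.8, [[451.0, -109.0], [500.0, -120.0], [510.0, -73.0], [461.0, -63.0]])
ja 555 (array([679.5, 269.5]), array([59.5, 57. ])) 0.09221576280828525
jb 928 (array([609.5, -61.3]), array([62.5, 61.7])) 0.08722554635809954
```

Add to h.py:
```python
def go(p,yaw,tilt=0):
    "shift (cm) and turn (deg) in tool axes from present pose to world p (mm), tool x yaw (deg), pointing down"
    s=env.get_state(); T=rot(s['orientation']); G=R.from_euler('z',yaw,degrees=True)*R.from_euler('x',180,degrees=True)
    print('turn',(T.inv()*G).as_rotvec(degrees=True).round(2),'shift',(T.inv().apply(np.array(p)/1000-s['tcp_pos'])*100).round(2),'| tcp',(s['tcp_pos']*1000).round(1),'xaxis yaw',np.degrees(np.arctan2(*T.apply([1,0,0])[1::-1])).round(2),'F',s['wrist_force'].round(1),'t',s['clock'],'gap',s['finger_gap'])
```

```text
(no output)
```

Emit:
carry_out:
  steps:
    - [[0,0,-5.3],[4.15,-4.3,0],0]
    - [[0,0,-10.6],[8.3,-8.6,0],0]
    - [[0,0,-15.9],[12.4,-12.9,0],0]
    - [[0,0,-21.2],[16.6,-17.2,0],0]
    - [[0,0,-26.5],[20.7,-21.5,0],0]
    - [[0,0,-31.8],[24.9,-25.8,0],0]
    - [[0,0,-37.1],[29,-30.1,0],0]
    - [[0,0,-42.4],[33.2,-34.4,0],0]

```text
clock: 1.1
tcp_pos: [0.3843, -0.1255, 0.2312]
orientation: [0.0, 0.87, 0.493, 0.0]
wrist_force: [1.2, -0.3, 0.3]
finger_gap: 0.0851
grip_force: 0.0
```

```bash
python3 -c "
from h import *
go((576.5,244.5,200),101.4)"
```

```text
turn [ 2.000e-02  2.000e-02 -4.236e+01] shift [41.62 -2.55  3.11] | tcp [ 384.3 -125.5  231.2] xaxis yaw 59.04 F [ 1.2 -0.3  0.3] t 1.1 gap 0.08510212617083586
```

Emit:
carry_out:
  steps:
    - [[0,0,-6],[6,-0.4,0],0]
    - [[0,0,-12],[12,-0.8,0],0]
    - [[0,0,-18],[18,-1.1,0],0]
    - [[0,0,-24],[24,-1.5,0.5],0]
    - [[0,0,-30],[30,-1.9,1],0]
    - [[0,0,-36],[36,-2.2,2],0]
    - [[0,0,-42.4],[41.6,-2.5,3],0]
    - [[0,0,-42.4],[41.6,-2.5,3],0]

```text
clock: 2.1
tcp_pos: [0.5775, 0.2448, 0.1981]
orientation: [-0.001, 0.632, 0.775, -0.001]
wrist_force: [-0.2, -0.8, -0.2]
finger_gap: 0.0854
grip_force: 0.0
```

Run:
```python
from h import *
go((576.5,244.5,101),101.4)
c=env.get_calibration('wrist'); print(c)
im,d,W=pts('wrist'); save('w1',im); np.savez('w1.npz',im=im,W=W)
```

```text
turn [-0.21 -0.01  0.15] shift [-0.01 -0.07  9.71] | tcp [577.5 244.8 198.1] xaxis yaw 101.55 F [-0.2 -0.8 -0.2] t 2.1 gap 0.08540756909293142
{'fx': 405.1446592115431, 'fy': 405.1446592115431, 'cx': 317.9434790499276, 'cy': 240.05069362604831, 'origin': array([0.56079398, 0.3261212 , 0.3412204 ]), 'orientation': array([ 0.9816994 , -0.16183829, -0.01444478,  0.09932775])}
```

View pics/w1.png

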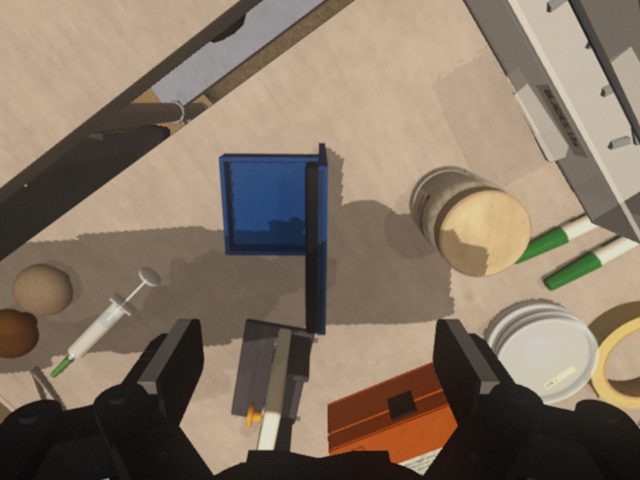

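The wrist view shows the rim as the dark strip at (316,150–332), the tray at (265,205), and the panel top at (275,390), all between the fingers. I'll check the rim position from this close view.

Run:
```python
from h import *
z=np.load('w1.npz');W=z['W'];Z=W[:,:,2]
v,u=np.mgrid[0:480,0:640]
m=(u>285)&(u<345)&(v>135)&(v<340)&(Z>.122)&(Z<.14)
def rect(m): return cv2.minAreaRect((W[m][:,:2]*1000).astype(np.float32)),np.median(Z[m])
print(m.sum(),rect(m)); print(cv2.fitLine((W[m][:,:2]*1000).astype(np.float32),cv2.DIST_HUBER,0,.01,.01).ravel())
m=(u>230)&(u<310)&(v>315)&(v<448)&(Z>.11)&(Z<.125); print(m.sum(),rect(m)); print(cv2.fitLine((W[m][:,:2]*1000).astype(np.float32),cv2.DIST_HUBER,0,.01,.01).ravel())
```

```text
3666 (((574.81640625, 246.69290161132812), (12.043846130371094, 100.52172088623047), 11.14759349822998), np.float64(0.13046688788959593))
[ 1.9785179e-01 -9.8023194e-01  5.7409320e+02  2.5118555e+02]
766 (((568.8632202148438, 107.49847412109375), (13.514242172241211, 35.7392692565918), 0.2302994430065155), np.float64(0.11785227138995016))
[5.1475097e-03 9.9998677e-01 5.6917261e+02 1.1204688e+02]
```

Emit:
carry_out:
  steps:
    - [[0,0,0],[0.1,-0.2,2],0]
    - [[0,0,0],[0.1,-0.2,4.5],0]
    - [[0,0,0],[0.1,-0.2,7],0]
    - [[0,0,0],[0.1,-0.2,8.5],0]
    - [[0,0,0],[0.1,-0.2,9.5],0]
    - [[0,0,0],[0.1,-0.2,9.5],150]
    - [[0,0,0],[0.1,-0.2,9.5],255]
    - [[0,0,0],[0.1,-0.2,9.5],255]
  force: 60

```text
clock: 3.15
tcp_pos: [0.5759, 0.2426, 0.1071]
orientation: [0.0, 0.634, 0.773, 0.001]
wrist_force: [0.3, 0.1, -0.1]
finger_gap: 0.0324
grip_force: 0.0
```

Emit:
carry_out:
  steps:
    - [[0,0,0],[0,0,0],255]
    - [[0,0,0],[0,0,0],255]
    - [[0,0,0],[0,0,0],255]
    - [[0,0,0],[0,0,0],255]
    - [[0,0,0],[0,0,0],255]
    - [[0,0,0],[0,0,0],255]
    - [[0,0,0],[0,0,-1],255]
    - [[0,0,0],[0,0,-2],255]
  force: 60

```text
clock: 4.15
tcp_pos: [0.5742, 0.2421, 0.126]
orientation: [-0.001, 0.634, 0.773, -0.001]
wrist_force: [-0.3, 0.6, -2.2]
finger_gap: 0.0106
grip_force: 62.4
```

```bash
python3 -c "
from h import *
go((515,68,180),90.7)"
```

```text
turn [-0.15  0.03 10.59] shift [-15.91  -9.23  -5.37] | tcp [574.2 242.1 126. ] xaxis yaw 101.29 F [-0.3  0.6 -2.2] t 4.15 gap 0.010597490768056968
```

Emit:
carry_out:
  steps:
    - [[0,0,0],[0.5,-2.5,-2],255]
    - [[0,0,0],[1,-5,-4],255]
    - [[0,0,1],[0,-6.2,-5.4],255]
    - [[0,0,3],[-3.5,-6.8,-5.4],255]
    - [[0,0,5],[-7,-7.4,-5.4],255]
    - [[0,0,7.5],[-10.5,-8.1,-5.4],255]
    - [[0,0,9.5],[-13.5,-8.7,-5.4],255]
    - [[0,0,10.6],[-15.9,-9.2,-5.4],255]

```text
clock: 5.15
tcp_pos: [0.5161, 0.0665, 0.1806]
orientation: [0.0, 0.704, 0.71, -0.0]
wrist_force: [1.2, -0.0, -2.8]
finger_gap: 0.0106
grip_force: 62.3
```

Emit:
carry_out:
  steps:
    - [[0,0,0],[0,0,0],255]
    - [[0,0,0],[0,0,0],255]
    - [[0,0,0],[0,0,0],255]
    - [[0,0,0],[0,0,0],255]
    - [[0,0,0],[0,0,0],255]
    - [[0,0,0],[0,0,0],255]
    - [[0,0,0],[0,0,0],255]
    - [[0,0,0],[0,0,0],255]

```text
clock: 6.15
tcp_pos: [0.5162, 0.0684, 0.1803]
orientation: [0.0, 0.703, 0.711, -0.0]
wrist_force: [-0.6, 0.1, -1.8]
finger_gap: 0.0108
grip_force: 62.4
```

Run:
```python
from h import *
go((515,68,160),90.7)
ims=[]
for n in ('wrist','side','top'):
    im,d,W=pts(n); np.savez(n+'2.npz',im=im,W=W)
    ims.append(im)
save('c2',np.hstack([cv2.resize(ims[0],(400,300)),cv2.resize(ims[1][150:330,220:460],(400,300))]))
```

```text
turn [ 0.    0.01 -0.01] shift [-0.04 -0.12  2.03] | tcp [516.2  68.4 180.3] xaxis yaw 90.69 F [-0.6  0.1 -1.8] t 6.15 gap 0.010789721001925075
```

View pics/c2.png

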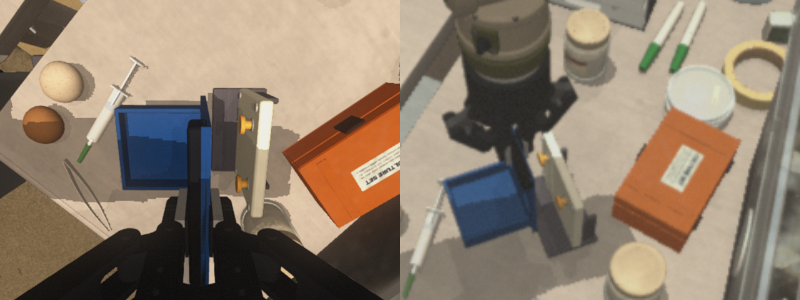

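The wrist half shows the bracket held upright at crop pixel (165,150), facing both studs at (245,125) and (243,184). I'll measure the relative offsets in this one camera.

Run:
```python
from h import *
v,u=np.mgrid[0:480,0:640]
for n in ('wrist','side','top'):
    z=np.load(n+'2.npz');W=z['W']*1000;Z=W[:,:,2];X=W[:,:,0];Y=W[:,:,1]
    hsv=cv2.cvtColor(z['im'],cv2.COLOR_RGB2HSV).astype(int); gray=z['im'].min(2)
    def rect(m):
        if m.sum()<5: return m.sum()
        c,s,a=cv2.minAreaRect(W[m][:,:2].astype(np.float32)); l=cv2.fitLine(W[m][:,:2].astype(np.float32),cv2.DIST_HUBER,0,.01,.01).ravel(); 
        return m.sum(),np.round(c,1),np.round(s,1),round(a,1),'ydir',np.degrees(np.arctan2(-l[0]*np.sign(l[1]),abs(l[1]))).round(2),'z',np.percentile(Z[m],[10,50,90]).round(1),'y',np.percentile(Y[m],[1,99]).round(1),'x',np.percentile(X[m],[3,97]).round(1)
    print('==',n)
    near=(X>450)&(X<600)&(Y>0)&(Y<130)
    print('panel',rect(near&(Z>112)&(Z<123)&(X>558)&(X<590)&(gray>110)))
    st=(hsv[:,:,0]>12)&(hsv[:,:,0]<30)&(hsv[:,:,1]>120)&near&(Z>75)&(Z<112)&(X>545)
    k,L,S,C=cv2.connectedComponentsWithStats(st.astype(np.uint8))
    for i in range(1,k):
        if S[i,4]>15: print('stud',rect(L==i))
    print('rim',rect(near&(Z>199)&(Z<217)&(X>500)&(X<530)&(gray<60)))
    bl=(hsv[:,:,0]>95)&(hsv[:,:,0]<125)&(hsv[:,:,1]>100)&near&(X<520)
    h=np.histogram(Z[bl],np.arange(60,130,2)); print('blue z',[(int(a),int(b)) for a,b in zip(h[1],h[0]) if b>30])
    m=bl&(Z<100)&(Z>68)&(X<505)
    if m.sum()>50:
        zf=np.median(Z[m]); f=m&(abs(Z-zf)<4); A=np.c_[X[f]-480,Y[f]-68,np.ones(f.sum())]; print('floor plane slope deg x,y',np.degrees(np.linalg.lstsq(A,Z[f],rcond=None)[0][:2]).round(2),zf)
        print('tray',rect(bl&(Z<115)))
```

```text
== wrist
panel (np.int64(3701), array([569.6,  69.7]), array([ 13.4, 109.1]), 0.8, 'ydir', np.float32(0.63), 'z', array([117.3, 118.3, 119.2]), 'y', array([ 17.9, 123.5]), 'x', array([564.6, 574.9]))
stud (np.int64(435), array([557.5,  99.9]), array([10.9, 16.2]), 0.6, 'ydir', np.float32(2.32), 'z', array([ 96.2,  99.9, 104.1]), 'y', array([ 92. , 107.7]), 'x', array([552.1, 562.4]))
stud (np.int64(367), array([557.8,  40.4]), array([10.8, 16.4]), 0.1, 'ydir', np.float32(6.37), 'z', array([ 95.8,  99.6, 104. ]), 'y', array([32.8, 48. ]), 'x', array([552.5, 562.8]))
rim (np.int64(9633), array([515.4,  73.4]), array([29.6, 98.5]), 11.2, 'ydir', np.float32(0.54), 'z', array([203.4, 204.3, 205.3]), 'y', array([ 26. , 122.6]), 'x', array([509. , 521.4]))
blue z [(76, 3126), (78, 6028), (80, 133), (82, 90), (84, 100), (86, 90), (88, 92), (90, 88), (92, 177), (94, 598), (96, 652)]
floor plane slope deg x,y [ 0.19 -0.19] 78.44125153237106
tray (np.int64(11183), array([482.9,  72.9]), array([81.8, 65.7]), 90.0, 'ydir', np.float32(-5.75), 'z', array([77.5, 78.5, 95. ]), 'y', array([ 33.5, 113.
[... 425 characters left out ...]
int64(26), array([555.2,  37.6]), array([10.7, 10.8]), 49.9, 'ydir', np.float32(-83.4), 'z', array([ 96.4,  98.7, 102.8]), 'y', array([32.3, 44.6]), 'x', array([552.2, 561.8]))
rim (np.int64(225), array([517. ,  55.6]), array([28.3, 63. ]), 13.9, 'ydir', np.float32(-4.71), 'z', array([201.5, 203.3, 206.4]), 'y', array([23.3, 85.2]), 'x', array([507.7, 521.2]))
blue z [(74, 248), (76, 569), (78, 205), (92, 32), (94, 36)]
floor plane slope deg x,y [-0.06  0.16] 77.03502131072898
tray (np.int64(1175), array([485.1,  71.9]), array([80.3, 69.9]), 89.9, 'ydir', np.float32(-31.22), 'z', array([75.3, 77.1, 90. ]), 'y', array([ 32.5, 111.1]), 'x', array([452.1, 515.4]))
== top
panel 0
rim 0
blue z []
```

Emit:
carry_out:
  steps:
    - [[0,0,0],[-0.1,0,0.5],255]
    - [[0,0,0],[-0.37,0.5,1.2],255]
    - [[0,0,0],[-0.37,1,1.8],255]
    - [[0,0,0],[-0.37,1.5,2.2],255]
    - [[0,0,0],[-0.37,2,2.2],255]
    - [[0,0,0],[-0.37,2,2.2],255]
    - [[0,0,0],[-0.37,2,2.2],255]
    - [[0,0,0],[-0.37,2,2.2],255]

```text
clock: 7.3
tcp_pos: [0.5362, 0.065, 0.1585]
orientation: [0.0, 0.703, 0.711, 0.0]
wrist_force: [-0.7, 0.2, -1.6]
finger_gap: 0.0104
grip_force: 62.4
```

```bash
cat > m.py <<'E'
from h import *
v,u=np.mgrid[0:480,0:640]
go((516,68,160),90.7)
for n in ('wrist','side'):
    im,d,W=pts(n); W=W*1000;Z=W[:,:,2];X=W[:,:,0];Y=W[:,:,1]
    np.savez(n+'3.npz',im=im,W=W)
    hsv=cv2.cvtColor(im,cv2.COLOR_RGB2HSV).astype(int); gray=im.min(2)
    p=lambda a,q: np.percentile(a,q).round(1)
    near=(X>440)&(X<600)&(Y>0)&(Y<135)
    m=near&(Z>112)&(Z<123)&(X>558)&(X<590)&(gray>110); print('==',n,'panel',m.sum(),p(Y[m],[1,99]),p(X[m],[3,97]))
    st=(hsv[:,:,0]>12)&(hsv[:,:,0]<30)&(hsv[:,:,1]>120)&near&(Z>75)&(Z<112)&(X>545)
    k,L,S,C=cv2.connectedComponentsWithStats(st.astype(np.uint8))
    for i in range(1,k):
        if S[i,4]>15: m=L==i; print('stud',m.sum(),'y',p(Y[m],[2,98]),p(Y[m],[2,98]).mean(),'x',p(X[m],[2,98]),'z',p(Z[m],[2,98]))
    s=env.get_state()['tcp_pos']*1000
    m=near&(Z>s[2]+18)&(Z<s[2]+29)&(abs(X-s[0])<16)&(gray<60); print('rim',m.sum(),p(Y[m],[1,99]),p(X[m],[3,97]),p(Z[m],[50]))
    bl=(hsv[:,:,0]>95)&(hsv[:,:,0]<125)&(hsv[:,:,1]>100)&near
    f=bl&(abs(Z-(s[2]-102))<4)&(X<s[0]-15); print('floor z',np.median(Z[f]),'y',p(Y[f],[.5,99.5]))
    f=bl&(abs(Z-(s[2]-84))<3)&(X<s[0]-10); print('wall z',np.median(Z[f]),'y',p(Y[f],[.5,99.5]),p(Y[f],[.5,99.5]).mean(),'x',p(X[f],[1,99]))
E
python3 m.py
```

```text
turn [ 0.01  0.01 -0.01] shift [ 0.32 -2.01 -0.15] | tcp [536.2  65.  158.5] xaxis yaw 90.69 F [-0.7  0.2 -1.6] t 7.3 gap 0.010387959882109506
== wrist panel 4352 [ 20.3 123.5] [564.7 575.1]
stud 482 y [ 92.7 107.7] 100.2 x [552.2 562.7] z [ 95.2 104.9]
stud 325 y [36.9 48.1] 42.5 x [552.6 563.1] z [ 94. 105.]
rim 9379 [ 22.5 119.2] [529.3 541.5] [182.4]
floor z 56.44162278286075 y [ 31.3 102.3]
wall z 74.10555098323024 y [ 28.8 110. ] 69.4 x [459.4 524.6]
== side panel 229 [ 15.9 101.3] [564.7 575. ]
stud 27 y [31.3 43.5] 37.4 x [552.3 561.6] z [ 94.6 104.4]
rim 204 [20.1 77.2] [522.8 540.8] [181.1]
floor z 55.190529348334906 y [ 40.3 105.8]
wall z 73.18727224690502 y [ 28.3 107.4] 67.85000000000001 x [459.1 524.5]
```

Emit:
carry_out:
  steps:
    - [[0,0,0],[-0.03,0.4,0],255]
    - [[0,0,0],[-0.03,0.8,0],255]
    - [[0,0,0],[-0.03,1.2,0],255]
    - [[0,0,0],[-0.03,1.5,0],255]
    - [[0,0,0],[-0.03,1.8,0],255]
    - [[0,0,0],[-0.03,2.0,0],255]
    - [[0,0,0],[-0.03,2.1,0],255]
    - [[0,0,0],[-0.03,2.1,0],255]

```text
clock: 8.4
tcp_pos: [0.5572, 0.0649, 0.1582]
orientation: [0.0, 0.703, 0.711, -0.0]
wrist_force: [0.1, -0.0, -2.4]
finger_gap: 0.0109
grip_force: 62.3
```

```bash
python3 m.py | grep -v stud
```

```text
turn [-0.01  0.01 -0.01] shift [ 0.36 -4.12 -0.18] | tcp [557.2  64.9 158.2] xaxis yaw 90.69 F [ 0.1 -0.  -2.4] t 8.4 gap 0.010887476941150961
== wrist panel 3162 [ 52.  123.8] [565.2 575.2]
rim 9315 [ 22.3 119.1] [550.3 562.6] [182.2]
floor z 56.25773693253281 y [ 31.3 102.2]
wall z 73.96076716233405 y [ 28.7 109.9] 69.3 x [480.4 545.9]
== side panel 63 [14.6 45.6] [565.8 575.6]
rim 195 [19.9 75.8] [550.  564.1] [180.8]
floor z 54.9457621230845 y [ 40.2 106. ]
wall z 73.03750306207868 y [ 28.5 107.8] 68.15 x [479.9 545.8]
```

Emit:
carry_out:
  steps:
    - [[0,0,0],[0,0.1,0],255]
    - [[0,0,0],[0,0.2,0],255]
    - [[0,0,0],[0,0.25,0],255]
    - [[0,0,0],[0,0.3,0],255]
    - [[0,0,0],[0,0.3,0],255]
    - [[0,0,0],[0,0.35,0],255]
    - [[0,0,0],[0,0.35,0],255]
    - [[0,0,0],[0,0.35,0],255]

```text
clock: 9.5
tcp_pos: [0.5593, 0.065, 0.1579]
orientation: [-0.001, 0.703, 0.711, -0.001]
wrist_force: [-5.7, 1.0, 0.4]
finger_gap: 0.0108
grip_force: 62.9
```

Emit:
carry_out:
  steps:
    - [[0,0,0],[0,-0.05,0.2],255]
    - [[0,0,0],[0,-0.05,0.5],255]
    - [[0,0,0],[0,-0.05,0.8],255]
    - [[0,0,0],[0,-0.05,1.1],255]
    - [[0,0,0],[0,-0.05,1.3],255]
    - [[0,0,0],[0,-0.05,1.5],255]
    - [[0,0,0],[0,-0.05,1.5],255]
    - [[0,0,0],[0,-0.05,1.5],255]

```text
clock: 10.5
tcp_pos: [0.559, 0.0648, 0.1427]
orientation: [-0.001, 0.703, 0.711, -0.001]
wrist_force: [-5.4, 0.2, -1.6]
finger_gap: 0.0108
grip_force: 62.7
```

Sliding freely. Now the rest, until it stops on the studs.

Emit:
carry_out:
  steps:
    - [[0,0,0],[0,0,0.2],255]
    - [[0,0,0],[0,0,0.4],255]
    - [[0,0,0],[0,0,0.55],255]
    - [[0,0,0],[0,0,0.65],255]
    - [[0,0,0],[0,0,0.75],255]
    - [[0,0,0],[0,0,0.85],255]
    - [[0,0,0],[0,0,0.85],255]
    - [[0,0,0],[0,0,0.85],255]

```text
clock: 11.5
tcp_pos: [0.5591, 0.0648, 0.1361]
orientation: [-0.0, 0.703, 0.711, -0.001]
wrist_force: [-9.8, -0.7, 10.9]
finger_gap: 0.0107
grip_force: 64.3
```

```bash
python3 m.py | grep -v stud
```

```text
turn [-0.06  0.03 -0.02] shift [ 0.37 -4.31 -2.38] | tcp [559.1  64.8 136.1] xaxis yaw 90.68 F [-9.8 -0.7 10.9] t 11.5 gap 0.01071261026097462
== wrist panel 3164 [ 61.8 123.8] [565.8 575.3]
rim 9395 [ 22.4 119. ] [552.3 564.6] [160.2]
floor z 34.45208104773431 y [ 31.3 102.1]
wall z 52.17465028240714 y [ 28.6 109.8] 69.2 x [481.8 547.6]
== side panel 57 [15.4 60.2] [565.9 575.7]
rim 183 [20.1 76.2] [551.8 564.9] [158.9]
floor z 33.16012484368602 y [ 40.1 106.7]
wall z 51.124080343307845 y [ 28.3 108.3] 68.3 x [481.  547.7]
```

Underside is at 30 with 11 N of contact, so it's home. Unload, open and lift straight up.

Emit:
carry_out:
  steps:
    - [[0,0,0],[0,-0.1,-0.1],255]
    - [[0,0,0],[0,-0.1,-0.1],150]
    - [[0,0,0],[0,-0.1,-0.1],0]
    - [[0,0,0],[0,-0.1,-0.1],0]
    - [[0,0,0],[0,-0.1,-0.1],0]
    - [[0,0,0],[0,-0.1,-0.1],0]
    - [[0,0,0],[0,-0.1,-0.1],0]
    - [[0,0,0],[0,-0.1,-0.1],0]

```text
clock: 12.6
tcp_pos: [0.5592, 0.0649, 0.1357]
orientation: [0.0, 0.703, 0.711, -0.0]
wrist_force: [0.1, 0.0, 0.3]
finger_gap: 0.0853
grip_force: 0.0
```

Emit:
carry_out:
  steps:
    - [[0,0,0],[0,0,-1],0]
    - [[0,0,0],[0,0,-3],0]
    - [[0,0,0],[0,0,-6],0]
    - [[0,0,0],[0,0,-9],0]
    - [[0,0,0],[0,0,-11],0]
    - [[0,0,0],[-1,-1,-12],0]
    - [[0,0,0],[-3,-2,-12],0]
    - [[0,0,0],[-6,-3,-12],0]

```text
clock: 13.6
tcp_pos: [0.5288, 0.0041, 0.2558]
orientation: [-0.0, 0.702, 0.712, -0.0]
wrist_force: [0.4, -0.5, -0.5]
finger_gap: 0.0855
grip_force: 0.0
```

```bash
python3 m.py
python3 - <<'E'
from h import *
go((481.5,-91.3,255),168)
a=np.load('wrist3.npz')['im'];b=np.load('side3.npz')['im']
save('c3',np.hstack([cv2.resize(a,(400,300)),cv2.resize(b[150:390,200:520],(400,300))]))
E
```

```text
turn [-0.03  0.01  0.06] shift [ 6.41 -1.19  9.58] | tcp [528.8   4.1 255.8] xaxis yaw 90.76 F [ 0.4 -0.5 -0.5] t 13.6 gap 0.08554273332330758
== wrist panel 1324 [ 16.7 122.6] [569.8 575. ]
stud 140 y [ 90.5 106.5] 98.5 x [552.1 554.9] z [ 91.7 105.1]
stud 110 y [31.6 46.9] 39.25 x [552.4 555.2] z [ 91.5 104.9]
turn [-1.800e-01  5.000e-02 -7.741e+01] shift [-9.17 -4.72  0.1 ] | tcp [527.7   0.9 255.7] xaxis yaw 90.59 F [-1.  -2.2  0.2] t 13.65 gap 0.08524983953151903Traceback (most recent call last):
  File "m.py", line 16, in <module>
    m=near&(Z>s[2]+18)&(Z<s[2]+29)&(abs(X-s[0])<16)&(gray<60); print('rim',m.sum(),p(Y[m],[1,99]),p(X[m],[3,97]),p(Z[m],[50]))
                                                                                   ~^^^^^^^^^^^^^
  File "m.py", line 8, in <lambda>
    p=lambda a,q: np.percentile(a,q).round(1)
                  ~~~~~~~~~~~~~^^^^^
    return _quantile_unchecked(
        a, q, axis, out, overwrite_input, method, keepdims, weights)
    return _ureduce(a,
                    func=_quantile_ureduce_func,
    ...<5 lines>...
                    overwrite_input=overwrite_input,
                    method=method)
    r = func(a, **kwargs)
    result = _quantile(arr,
                       quantiles=q,
    ...<2 lines>...
                       out=out,
                       weights=wgt)
    slices_having_nans = np.isnan(arr[-1, ...])
                                  ~~~^^^^^^^^^
IndexError: index -1 is out of bounds for axis 0 with size 0
```

View pics/c3.png

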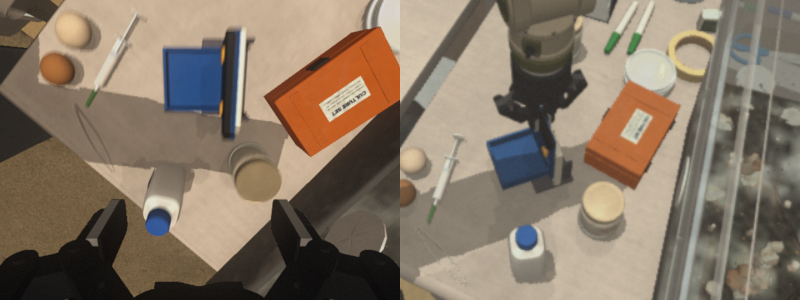

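The wrist view shows the bracket hanging on the stand at (205,80) with its studs through the plate, and the bottle standing at (165,195). Now over to the bottle.

Emit:
carry_out:
  steps:
    - [[0,0,-10],[-1.2,-0.6,0],0]
    - [[0,0,-20],[-2.5,-1.2,0],0]
    - [[0,0,-30],[-3.7,-1.9,0],0]
    - [[0,0,-40],[-4.9,-2.5,0],0]
    - [[0,0,-50],[-6,-3.1,0],0]
    - [[0,0,-60],[-7.2,-3.7,0],0]
    - [[0,0,-70],[-8.3,-4.3,0],0]
    - [[0,0,-77.4],[-9.2,-4.7,0],0]

```text
clock: 14.65
tcp_pos: [0.4828, -0.0885, 0.2556]
orientation: [-0.0, 0.102, 0.995, -0.0]
wrist_force: [-0.5, 0.6, 0.2]
finger_gap: 0.0855
grip_force: 0.0
```

Run:
```python
from h import *
go((481.5,-91.3,88),168)
im,d,W=pts('wrist');W=W*1000;Z=W[:,:,2];X=W[:,:,0];Y=W[:,:,1]
hsv=cv2.cvtColor(im,cv2.COLOR_RGB2HSV).astype(int)
near=(abs(X-481)<50)&(abs(Y+91)<50)
r=lambda m:(m.sum(),cv2.minAreaRect(W[m][:,:2].astype(np.float32)),np.median(Z[m]))
bl=(hsv[:,:,0]>95)&(hsv[:,:,0]<125)&(hsv[:,:,1]>100)
print('cap',r(near&bl&(Z>145))); print('shoulder',r(near&~bl&(Z>122)&(Z<138))); print('body',r(near&(Z>20)&(Z<128)))
for n in('side','top'):
    im,d,W=pts(n); W=W*1000; Z=W[:,:,2];X=W[:,:,0];Y=W[:,:,1]; hsv=cv2.cvtColor(im,cv2.COLOR_RGB2HSV).astype(int)
    bl=(hsv[:,:,0]>95)&(hsv[:,:,0]<125)&(hsv[:,:,1]>100)&(X>430)&(X<570)&(Y>0)&(Y<140)
    for a,b in((30,40),(48,58)):
        m=bl&(Z>a)&(Z<b)&(X<540); print(n,'tray',a,m.sum(), r(m)[1:] if m.sum()>5 else '')
    m=(Z>150)&(Z<168)&(X>530)&(X<575)&(Y>5)&(Y<130); print('rim',r(m) if m.sum()>5 else '')
```

```text
turn [-0.01 -0.05  0.32] shift [ 0.06 -0.29 16.76] | tcp [482.8 -88.5 255.6] xaxis yaw 168.32 F [-0.5  0.6  0.2] t 14.65 gap 0.08545157185908529
cap (np.int64(1315), ((480.8497009277344, -90.6805191040039), (25.87747573852539, 27.40154457092285), 76.79066467285156), np.float64(150.58760686690138))
shoulder (np.int64(713), ((477.2629089355469, -90.04906463623047), (38.036720275878906, 31.25377655029297), 79.44510650634766), np.float64(123.74860238504648))
body (np.int64(3415), ((479.41748046875, -89.9659652709961), (49.790809631347656, 47.594276428222656), 77.02861785888672), np.float64(116.48523703474545))
side tray 30 0 
side tray 48 0 
rim 
top tray 30 1064 (((514.1270751953125, 66.64622497558594), (50.44483947753906, 72.07182312011719), 0.2810575067996979), np.float64(33.686304513735664))
top tray 48 222 (((510.49847412109375, 65.91436767578125), (56.53522491455078, 79.96401977539062), 0.37545105814933777), np.float64(51.217236542321686))
rim (np.int64(482), ((558.4281005859375, 67.01882934570312), (11.887007713317871, 99.23090362548828), 0.3789573609828949), np.float64(159.38279767316465))
```

Emit:
carry_out:
  steps:
    - [[0,0,0.9],[0.1,-0.25,3],0]
    - [[0,0,0.9],[0.1,-0.25,6],0]
    - [[0,0,0.9],[0.1,-0.25,9.5],0]
    - [[0,0,0.9],[0.1,-0.25,13],0]
    - [[0,0,0.9],[0.1,-0.25,15.5],0]
    - [[0,0,0.9],[0.1,-0.25,16.7],0]
    - [[0,0,0.9],[0.1,-0.25,16.7],100]
    - [[0,0,0.9],[0.1,-0.25,16.7],255]
  force: 40

```text
clock: 15.8
tcp_pos: [0.4834, -0.0904, 0.0898]
orientation: [0.001, 0.112, 0.994, -0.0]
wrist_force: [-0.3, 0.3, 0.3]
finger_gap: 0.0513
grip_force: 0.0
```

Emit:
carry_out:
  steps:
    - [[0,0,0],[0,0,0],255]
    - [[0,0,0],[0,0,0],255]
    - [[0,0,0],[0,0,0],255]
    - [[0,0,0],[0,0,0],255]
    - [[0,0,0],[0,0,0],255]
    - [[0,0,0],[0,0,0],255]
    - [[0,0,0],[0,0,-1],255]
    - [[0,0,0],[0,0,-2],255]
  force: 40

```text
clock: 16.8
tcp_pos: [0.4821, -0.09, 0.1091]
orientation: [-0.001, 0.112, 0.994, 0.0]
wrist_force: [0.2, -0.2, -1.6]
finger_gap: 0.0495
grip_force: 41.8
```

```bash
python3 -c "
from h import *
go((440,68,200),-179.4);go((519.4,68,200),-179.4)"
```

```text
turn [ 1.000e-02 -6.000e-02 -1.341e+01] shift [ 7.62 14.48 -9.08] | tcp [482.1 -90.  109.1] xaxis yaw 167.19 F [ 0.2 -0.2 -1.6] t 16.8 gap 0.04953631202567769
turn [ 1.000e-02 -6.000e-02 -1.341e+01] shift [-0.13 16.24 -9.09] | tcp [482.1 -90.  109.1] xaxis yaw 167.19 F [ 0.2 -0.2 -1.6] t 16.8 gap 0.04953631202567769
```

Emit:
carry_out:
  steps:
    - [[0,0,0],[0,0,-3],255]
    - [[0,0,0],[0,0,-7],255]
    - [[0,0,-2],[0,2,-10],255]
    - [[0,0,-5],[0,5.5,-11],255]
    - [[0,0,-8],[0,9.5,-11],255]
    - [[0,0,-11],[-0.1,13,-11],255]
    - [[0,0,-13.4],[-0.1,15.5,-11],255]
    - [[0,0,-13.4],[-0.1,16.2,-11],255]

```text
clock: 17.8
tcp_pos: [0.5194, 0.0688, 0.219]
orientation: [-0.0, -0.006, 1.0, -0.0]
wrist_force: [0.2, 0.2, -2.0]
finger_gap: 0.0499
grip_force: 42.3
```

Run:
```python
from h import *
go((519.4,68,123),-179.4)
im,d,W=pts('wrist');a=im;im,d,W=pts('top')
save('c4',np.hstack([cv2.resize(a,(400,300)),cv2.resize(im[180:360,220:460],(400,300))]))
im,d,W=pts('wrist');W=W*1000;Z=W[:,:,2];X=W[:,:,0];Y=W[:,:,1]
hsv=cv2.cvtColor(im,cv2.COLOR_RGB2HSV).astype(int)
p=lambda a,q: np.percentile(a,q).round(1)
bl=(hsv[:,:,0]>95)&(hsv[:,:,0]<125)&(hsv[:,:,1]>100)&(abs(X-520)<60)&(abs(Y-68)<60)
for a,b in((30,40),(48,56),(100,158),(275,295)):
    m=bl&(Z>a)&(Z<b); print(a,m.sum(),p(X[m],[1,99]) if m.sum() else '',p(Y[m],[1,99]) if m.sum() else '')
m=(Z>130)&(Z<262)&~bl&(im.min(2)>100)&(abs(X-520)<50)&(abs(Y-68)<50); print('bottle',m.sum(),p(X[m],[1,99]),p(Y[m],[1,99]),p(Z[m],[1,99]))
```

```text
turn [-0.   -0.02  0.1 ] shift [-0.   -0.08  9.6 ] | tcp [519.4  68.8 219. ] xaxis yaw -179.3 F [ 0.2  0.2 -2. ] t 17.8 gap 0.04993473005502697
30 3312 [488.5 522.5] [ 32.1 104.5]
48 1028 [481.2 529.6] [ 28.6 109. ]
100 0  
275 6804 [503.1 523.5] [54.9 81.2]
bottle 9283 [494.2 530.3] [46.6 89.7] [238.7 254.8]
```

View pics/c4.png

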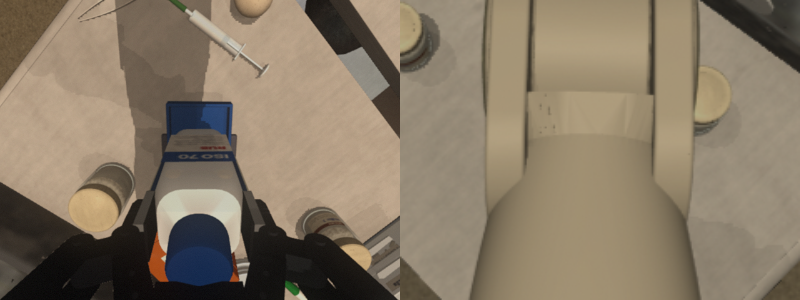

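The wrist view shows the bottle at (200,210) squarely over the tray at (200,120). Bottle front is at x 494 and tray front at 481, so the centre is on target. Lowering.

Emit:
carry_out:
  steps:
    - [[0,0,0],[0,0,2.5],255]
    - [[0,0,0],[0,0,5],255]
    - [[0,0,0],[0,0,7],255]
    - [[0,0,0],[0,0,8.2],255]
    - [[0,0,0],[0,0,8.8],255]
    - [[0,0,0],[0,0,9.2],255]
    - [[0,0,0],[0,0,9.3],255]
    - [[0,0,0],[0,0,9.3],255]

```text
clock: 18.95
tcp_pos: [0.5198, 0.0675, 0.1262]
orientation: [0.0, -0.005, 1.0, -0.0]
wrist_force: [-1.0, -0.3, -2.0]
finger_gap: 0.0496
grip_force: 42.3
```

Emit:
carry_out:
  steps:
    - [[0,0,0],[0,0,0.1],255]
    - [[0,0,0],[0,0,0.2],255]
    - [[0,0,0],[0,0,0.3],255]
    - [[0,0,0],[0,0,0.35],255]
    - [[0,0,0],[0,0,0.4],255]
    - [[0,0,0],[0,0,0.4],255]
    - [[0,0,0],[0,0,0.4],255]
    - [[0,0,0],[0,0,0.4],255]

```text
clock: 19.95
tcp_pos: [0.5197, 0.0675, 0.1235]
orientation: [0.001, -0.005, 1.0, -0.0]
wrist_force: [-3.6, 0.4, 10.5]
finger_gap: 0.0496
grip_force: 43.7
```

Seated. Ease off, open and rise.

Emit:
carry_out:
  steps:
    - [[0,0,0],[0,0,-0.1],255]
    - [[0,0,0],[0,0,-0.15],255]
    - [[0,0,0],[0,0,-0.15],120]
    - [[0,0,0],[0,0,-0.15],60]
    - [[0,0,0],[0,0,-0.15],0]
    - [[0,0,0],[0,0,-0.15],0]
    - [[0,0,0],[0,0,-0.15],0]
    - [[0,0,0],[0,0,-0.15],0]

```text
clock: 20.95
tcp_pos: [0.5195, 0.0675, 0.1232]
orientation: [-0.0, -0.005, 1.0, -0.0]
wrist_force: [0.0, 0.1, -0.9]
finger_gap: 0.0855
grip_force: 0.0
```

Emit:
carry_out:
  steps:
    - [[0,0,0],[0,0,-1],0]
    - [[0,0,0],[0,0,-3],0]
    - [[0,0,0],[0,0,-6],0]
    - [[0,0,0],[0,0,-9],0]
    - [[0,0,0],[0,0,-12],0]
    - [[0,0,0],[2,0,-14],0]
    - [[0,0,0],[6,0,-14],0]
    - [[0,0,0],[10,0,-14],0]

```text
clock: 21.95
tcp_pos: [0.4188, 0.0665, 0.2642]
orientation: [0.001, -0.005, 1.0, -0.0]
wrist_force: [-1.0, -0.5, 0.1]
finger_gap: 0.0857
grip_force: 0.0
```

Run:
```python
from h import *
go((519.4,68,123),-179.4)
a,_,_=pts('wrist');b,_,_=pts('side')
save('c5',np.hstack([cv2.resize(a,(400,300)),cv2.resize(b[150:390,200:520],(400,300))]))
```

```text
turn [-0.01  0.09 -0.01] shift [-10.04   0.05  14.14] | tcp [418.8  66.5 264.2] xaxis yaw -179.41 F [-1.  -0.5  0.1] t 21.95 gap 0.08568993537206442
```

View pics/c5.png

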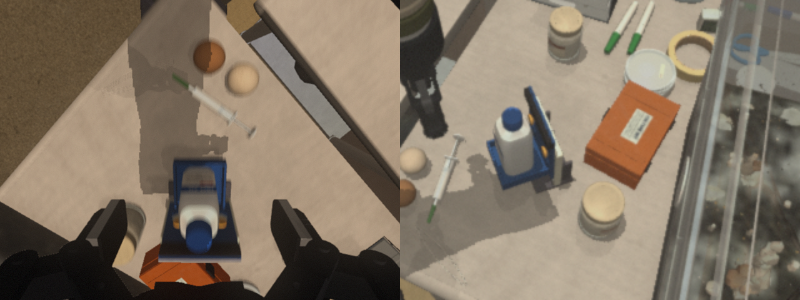

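The side half shows the bottle upright at (515,145) in the tray of the hanging bracket, the jars at (565,30) and (603,208) where they were, and the gripper clear of everything.

```bash
python3 -c "
from h import *
print(env.hand_in())"
```

```text
the job is handed in; nothing more can be done
None
```

The bracket hangs home on both studs, the alcohol bottle stands upright in its tray, neither jar was touched, and I handed the job in at about 22 s; the hand-in returned no verdict.

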